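# Tare the kitchen scale with the bowl on it

## Robot

A 7-joint arm with a two-finger parallel gripper is mounted at the origin on a cart in front of the work surface, level with it; the furniture and walls round the work are solid. World frame = base frame: x ahead of the robot, y to its left, z up, the work surface at z = 0. Lengths are in m, angles in degrees, forces in N, time in s.
With the tool pointing down it reaches from about 0.35 to 0.9 m from the base axis. Payload 8.1 kg.
Tool frame: the origin (TCP) lies midway between the tips of the shut fingers; the grasp point (between the pads) lies 19 mm behind it; z points along the fingers, y is the line along which they close (so a half turn about z gives the same grasp; the last joint's range is limited). The gripper opens to 92 mm and grips with 3 to 60 N. Pads are 19 mm wide; open, the fingers measure 130 mm over their backs; the gripper's body (75 mm by 190 mm) begins 47 mm behind the grasp point.
Start: joints at [66.83, 24.895, 1.432, 90.138, -0.665, 64.973, -4.303], TCP at [0.186, -0.597, 0.227] pointing down, gripper open.
Joint ranges: [-149.89, 149.89], [-25.12, 119.58], [-72.63, 75.52], [4.76, 147.25], [-75.54, 255.54], [6.69, 114.76], [-157.13, 157.13]. Speed limits (degrees/s): [127.2, 127.2, 172.46, 172.46, 180, 180, 180].

## Interface

Orientations are given as a 3x3 rotation matrix whose columns are the frame's x, y, z axes.
In Python, from cell import arm, cams, probe_bus, ticket gives the robot as it stands (arm), with the cameras (cams), the readings (probe_bus) and the job (ticket).
- The arm moves only by the tool nudge_tcp, called after "Call:" as name([rows], argument=value, ...), one row to a line, values as JSON. Schema: {"type":"object","properties":{"deltas":{"type":"array","items":{"type":"array","items":{"type":"number"},"minItems":5,"maxItems":5},"minItems":1,"maxItems":20},"squeeze":{"type":"number"},"only":{"type":"string"},"quiet":{"type":"boolean"},"lines":{"type":"string"}},"required":["deltas"],"additionalProperties":false}. deltas is a list of rows, 1 to 20 of them, each of 5 numbers: dx, dy, dz in m, then a turn about the tool's z in degrees, then the finger opening in m; each row is the pose to reach, as a shift and turn from the pose commanded when the call began, along the tool's axes at that moment; what a row does not reach only later rows make up. A row lasts 1/8 s, in which the tool goes at most 0.0625 m and 10.7 degrees, less where a joint would pass 70% of its speed; a pose out of reach is approached as far as the arm can. The fingers move at their own pace and stop on an object; squeeze is the grip in N (left out, the last holds). Time passes only in rows, so rows that do not move let the fingers close. The tool returns the time, the measured TCP pose, the force, the opening and the grip force at its end. only (a regular expression) keeps the lines of the reply that match it, lines (a string "A,B") keeps lines A to B, and quiet returns only ok. Input that does not fit is refused with a message, and nothing moves.
- probe_bus.state(): the state, without advancing time (a new reading comes with each control period).
- cams.snapshot(name): name is "scene" or "top"; returns a dict with "img" (480x640x3 uint8, red, green, blue), "fx", "fy", "cx", "cy" (pixels), "eye" and "rotation" of the camera in the world. Camera axes: x right, y down, z forward; pixel columns grow to the right and rows downward; lengths in m; the calibration is good to about 2 mm. A picture is of the moment at which its call begins. There is no depth.
- ticket.finish_job(): hands the job in; it is judged then, once.
The state is a dict: "time_s": time; "joint_positions": joint angles; "qvel": joint speeds; "effort": joint torques, N m; "position": TCP position; "tool_rot": TCP orientation; "force": force on the tool from outside, world axes, zero at the start; "moment": the same for the moment, N m; "grip_width": finger opening in m; "grip_force": force on a finger pad.
Only numpy, scipy, OpenCV 4.12 (cv2) and the standard library are available. Lean on these libraries where they do the work, as an engineer would, in place of code of your own. Each camera call takes 0.05 s, during which the arm holds its last target. There are 200 camera calls.

## Task

I want to weigh some onion into the little green bowl: take the bowl from the slanting rack, stand it upright in the middle of the scale's round steel platform and let go, then tare the scale by turning its stiff dial until the green zero mark lies right under the red pointer. The scale is light and stands loose, so lean straight down on the dial while you turn it: the scale must stay where it stands, neither spinning nor sliding by more than a finger's breadth, and the other things stay where they are.

Things in the scene. Friction and masses are not known exactly. Their poses are not given: they have to be found in the camera images.
- scale: pale green kitchen scale, loose, 235 deep (x) x 146 wide (y), only about 0.3 kg. Origin on the worktop below the housing; x from its front (dial) to its back (platform), z up. In this frame: base box x -0.102 to 0.133, up to z 0.038; pod under the dial x -0.10 to 0.023, y +-0.066, up to z 0.060; four hard feet at x -0.085 and 0.105, y +-0.055, friction with the worktop about 0.45
- dial (a joint): angle of the tare dial (white disc with black ticks, zero mark and bar grip in one piece), rad; upright axis; grows clockwise as seen from above; -1.0 to 5.5. Stiff: about 0.4 N m of rubbing friction, stays where it is left. With nothing weighing it down the scale turns before its dial does; with 12 N or more straight down on the dial it stays put
- dial_grip (a point): middle of the black bar grip (46 long, 12 wide, 24 high, flat sides, on a round black boss of radius 23 that is 6 high, on the white dial of radius 52). On the dial axis, 12 above the boss, 12 below the bar's top; at (-0.040, 0, 0.083) in the scale's frame. z up; x = along the bar to the zero mark; at joint 0 it is the scale's x, away from the front
- zero_mark (a point): the bold green zero mark on the white dial, at radius 44; turns with the dial
- pointer (a joint): angle of the red pointer, rad, same axis and sense as the dial: when dial and pointer read the same, the zero mark lies under the pointer. Driven by the platform's spring (one full turn for 400 g), reads 0 with the platform empty; it swings briefly after the load changes
- pointer_tip (a point): tip of the red pointer (a thin hand on a red ring round the boss), at radius 44, just over the dial; it cannot be felt or pushed
- platform_top (a point): centre of the top of the round steel weighing platform (flat disc, radius 56, 9 thick), 67 above the worktop when empty, at x 0.080 in the scale's frame. It sinks on a soft spring (0.3 N per mm): about 4 mm under the bowl, 12 mm at most
- rack: slanting wooden rack, fixed, 256 long (y), 116 deep, up to 90 high at the back. Origin on the worktop below its middle; x from its low front to its high back. Its shelf rises to the back at 28.6 deg (0.50 rad), the middle of the shelf is 52 up; a lip runs along the front, low side cheeks at y +-0.118 to 0.128 stand 11 over the shelf. Two places, at y -0.058 and 0.058
- bowl: small pale green bowl, hollow, 97 across the rolled rim, foot 78 across, 52 high, floor 4, wall 12 to 15 thick at the rim; 85 to 170 g, unknown. Origin at the centre of its underside, z along its axis to the mouth. Starts on either place of the rack, leaning with the shelf (axis 28.6 deg from vertical, to the rack's front). Pinch the wall across the rim, one finger inside, tool along its axis
- tin: flat food tin, 86 across, 40 high, on the rack's other place; bystander; origin at its underside
- rice_cooker: big white rice cooker, fixed, about 256 across, 268 high with its handle; it stands between the arm's start and the work, so pass high over it; origin at its underside, towards its back, the cooker reaching 0.21 to the front (-x), 0.05 to the back and 0.13 to each side of it
- jar: glass coffee jar with white lid, 83 across, 165 high; bystander; origin at its underside
- mug: dark mug, 80 across, 91 high, with a handle; bystander; origin at its underside
- onion: brown onion, 82 across, 94 high, on the chopping board; bystander; origin at its underside
- tomato: tomato, 65 across, 66 high, on the chopping board; bystander; origin at its underside
- scale_front (a point): middle of the front edge of the scale's base, at x -0.100, z 0.038 in its frame
- scale_back (a point): middle of the back edge of the scale's base, at x 0.132, z 0.038 in its frame

How it is judged (in metres and radians):
On the way, in this order (a step that is already met when the one before it is completed fails the run):
1. the bowl stands upright in the middle of the platform, let go (horizontal distance between bowl and platform_top below 0.022 m and z of bowl in the frame of platform_top between -0.004 and 0.006 m and angle between bowl's own z axis and vertical below 0.1 rad and contact force between the fingers and bowl below 0.1 N), for 0.2 s.
2. the dial is turned until the zero mark lies under the pointer, the bowl still on the platform (horizontal distance between bowl and platform_top below 0.022 m and z of bowl in the frame of platform_top between -0.004 and 0.006 m and angle between bowl's own z axis and vertical below 0.1 rad and distance between zero_mark and pointer_tip below 0.006 m), for 0.2 s.
At the end, for the whole second after the job is handed in: The bowl stands upright (within 0.1 rad), released and at rest on the platform, within 22 mm of its centre; the zero mark is within 6 mm of the pointer tip (about 0.14 rad, 9 g); the front and the back of the scale are each within 20 mm of where they were at the start (all of step 2 and distance of each of scale_front, scale_back from where it was at the start of the episode below 0.02 m and contact force between the fingers and bowl below 0.1 N and contact force between the fingers and scale below 0.1 N and linear speed of each of bowl, scale below 0.01 m/s and angle between scale's own z axis and vertical below 0.05 rad); the robot touches nothing.
It fails at once if the scale spins or skates: its front or its back is more than 20 mm from where it started (distance of any of scale_front, scale_back from where it was at the start of the episode above 0.02 m).
It fails at once if the scale is tipped more than 0.15 rad (angle between scale's own z axis and vertical above 0.15 rad).
It fails at once if a bystander (jar, tin, mug, onion, tomato) is moved more than 30 mm (distance of any of jar, tin, mug, onion, tomato from where it was at the start of the episode above 0.03 m).
It also fails if it takes over 67 s, if anything falls off the work surface, if the arm or the gripper's body presses on something with over 40 N, if the wrist force passes 120 N, or if a joint passes its speed limit or range.

## Working session

There is one attempt and no reset: what is moved stays moved. The work goes in short steps, Python scripts to look and compute and a tool call to move; the robot and the scene stay as the last step left them, time stands still between calls to the robot, and variables do not carry over. Pictures are saved under pics/ and viewed, at most 10 in all, crops included, and the job is handed in when it is done.

```bash
ls; mkdir -p pics
```

Run:
```python
from cell import arm, cams, probe_bus, ticket
import cv2, numpy as np
for n in("scene","top"):
    s=cams.snapshot(n); cv2.imwrite(f"pics/{n}0.png",s["img"][:,:,::-1]); print(n,s["fx"],s["cx"],s["cy"],np.round(s["eye"],3),np.round(s["rotation"],3).tolist())
st=probe_bus.state(); print({k:np.round(v,3).tolist() for k,v in st.items()})
```

```text
cell.py
pics
scene 543.2246555114351 311.3214592504116 246.32863304141455 [-0.327  1.023  0.728] [[-0.734, -0.315, 0.601], [-0.679, 0.354, -0.643], [-0.011, -0.881, -0.474]]
top 569.9222485631593 326.1411166328675 235.27056936994134 [-0.339  0.32   1.703] [[-0.234, -0.861, 0.451], [-0.972, 0.21, -0.104], [-0.005, -0.463, -0.887]]
{'time_s': 0.1, 'joint_positions': [66.829, 24.931, 1.433, 90.183, -0.666, 64.974, -4.303], 'qvel': [-0.07, -0.113, -0.124, -0.105, -0.063, -0.03, -0.105], 'effort': [0.003, -66.913, 0.989, -31.514, -0.06, 0.037, 0.0], 'position': [0.186, -0.596, 0.226], 'tool_rot': [[0.955, 0.297, -0.001], [0.297, -0.955, 0.001], [-0.0, -0.001, -1.0]], 'force': [-0.836, -0.409, -0.31], 'moment': [0.007, 0.015, -0.023], 'grip_force': 0.0, 'grip_width': 0.092}
```

View pics/scene0.png

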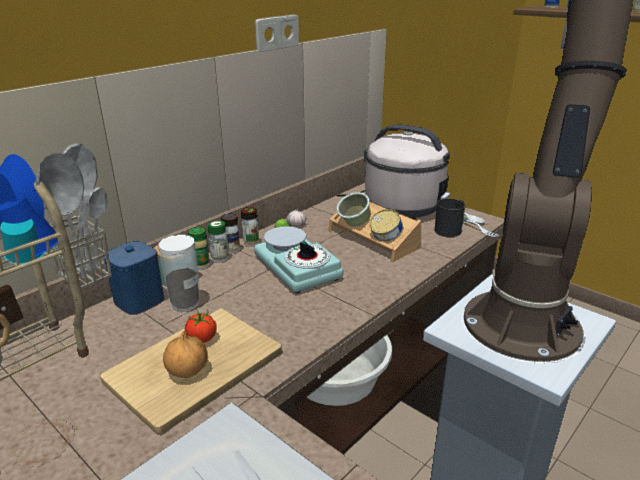

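View pics/top0.png

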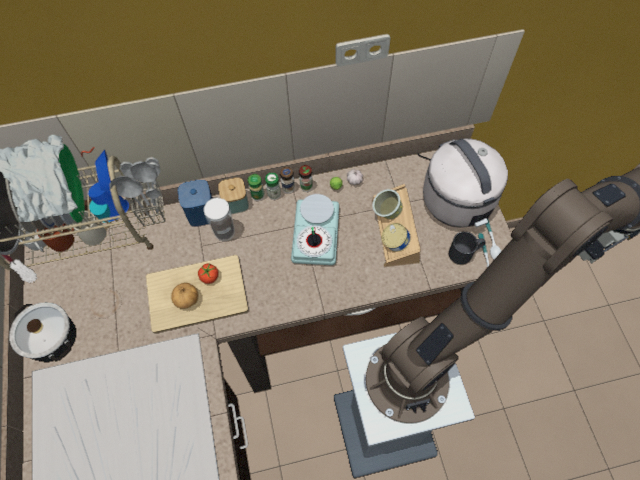

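The top view shows the bowl at about (387,203), the tin at (396,237), the platform at (318,209), the dial at (314,240) and the cooker at (466,180). In the scene view the bowl's mouth faces the scale. I'll enlarge both views next.

Create h.py:
```python
import numpy as np, cv2
from cell import arm, cams, probe_bus, ticket
def ray(s,p):
    d=np.array([(p[0]-s["cx"])/s["fx"],(p[1]-s["cy"])/s["fy"],1.])
    d=np.array(s["rotation"])@d; return np.array(s["eye"]),d/np.linalg.norm(d)
def plane(s,p,z):
    e,d=ray(s,p); return e+d*(z-e[2])/d[2]
def tri(s1,p1,s2,p2):
    A=np.zeros((3,3));b=np.zeros(3);R=[ray(s1,p1),ray(s2,p2)]
    for e,d in R:
        P=np.eye(3)-np.outer(d,d);A+=P;b+=P@e
    x=np.linalg.solve(A,b)
    return x,[np.linalg.norm((np.eye(3)-np.outer(d,d))@(x-e)) for e,d in R]
def proj(s,X):
    c=np.array(s["rotation"]).T@(np.array(X)-s["eye"]); return np.array([s["cx"]+s["fx"]*c[0]/c[2],s["cy"]+s["fy"]*c[1]/c[2]])
def crop(s,x,y,w,h,k):
    return cv2.resize(s["img"][y:y+h,x:x+w,::-1],None,fx=k,fy=k,interpolation=cv2.INTER_CUBIC)
```

Run:
```python
from h import *
import pickle
S={n:cams.snapshot(n) for n in("scene","top")}
pickle.dump(S,open("s0.pkl","wb"))
cv2.imwrite("pics/c_top.png",crop(S["top"],280,180,145,95,5))
cv2.imwrite("pics/c_sc.png",crop(S["scene"],250,180,180,115,4))
```

```text
(no output)
```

View pics/c_top.png

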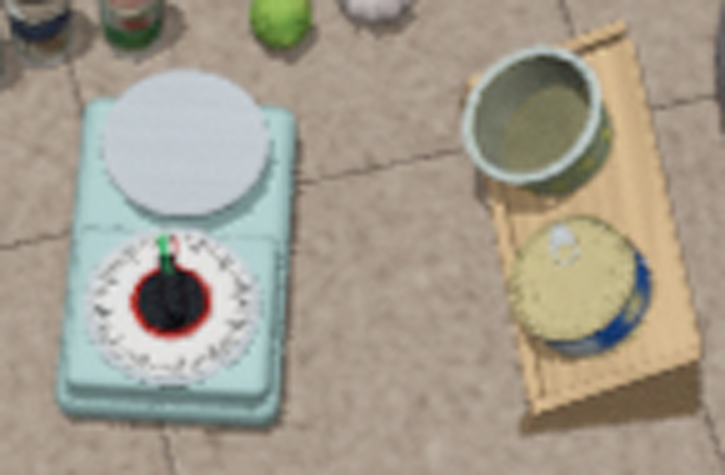

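View pics/c_sc.png

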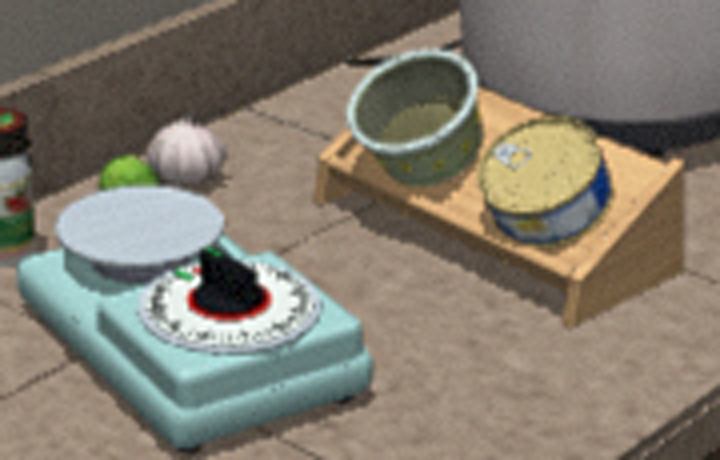

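The crops give these centres (top crop is 5x from (280,180), scene crop is 4x from (250,180)):

| Item | Top crop | Scene crop |
|---|---|---|
| Platform | (188,142) | (140,229) |
| Dial | (174,303) | (231,302) |
| Bowl rim | (534,117) | (413,102) |
| Tin lid | (572,277) | (541,165) |

The zero mark points towards the platform.

Run:
```python
from h import *
import pickle
S=pickle.load(open("s0.pkl","rb"));t,s=S["top"],S["scene"]
T=lambda x,y:((x+.5)/5-.5+280,(y+.5)/5-.5+180)
C=lambda x,y:((x+.5)/4-.5+250,(y+.5)/4-.5+180)
P={"plat":((187.5,143),(140,230)),"dial":((173.5,304),(231,302)),"rim":((534,117),(413,102)),"tin":((572,277),(541,165)),
"rackBN":((700,357),(684,162)),"rackFN":((533,413),(572,280)),"rackFF":((470,82),(322,158)),"griptop":((168,265),(212,255)),
"sc_FR":((275,415),(368,360)),"sc_FL":((62,405),(175,435))}
R={}
for k,(a,b) in P.items():
    x,r=tri(t,T(*a),s,C(*b));R[k]=x;print(k,np.round(x,4),np.round(r,4))
d=R["plat"]-R["dial"];print("scale dist (0.120)",np.hypot(*d[:2]),"yaw",np.degrees(np.arctan2(d[1],d[0])))
e=R["rackFF"]-R["rackFN"];print("rack len .256",np.hypot(*e[:2]),np.degrees(np.arctan2(e[1],e[0])))
e=R["rim"]-R["tin"];print("bowl-tin",np.degrees(np.arctan2(e[1],e[0])),np.linalg.norm(e))
# bowl rim extremes, ellipse by colour-free check: rim height predicted = 
for n,sn in(("top",t),("scene",s)):
  hsv=cv2.cvtColor(sn["img"],cv2.COLOR_RGB2HSV)
  c=proj(sn,R["rim"]).astype(int);p=proj(sn,R["plat"]).astype(int)
  print(n,"rim hsv",hsv[c[1]-15:c[1]+16:3,c[0]].tolist(),"plat",hsv[p[1],p[0]])
```

```text
plat [0.5996 0.1345 0.0664] [0.0008 0.0008]
dial [0.4828 0.1708 0.0702] [0.0008 0.0008]
rim [ 0.5455 -0.0857  0.1014] [0.0013 0.0013]
tin [ 0.4302 -0.0787  0.0917] [0.0002 0.0002]
rackBN [ 0.3559 -0.1392  0.0954] [0.0009 0.0009]
rackFN [ 0.3688 -0.0377  0.0409] [0.0032 0.0032]
rackFF [ 0.6139 -0.0661  0.0434] [0.0007 0.0007]
griptop [0.4976 0.1708 0.0977] [0.0014 0.0014]
sc_FR [0.4088 0.123  0.0355] [0.003 0.003]
sc_FL [0.4511 0.2538 0.0256] [0.0013 0.0013]
scale dist (0.120) 0.12230046796149079 yaw -17.278853841720956
rack len .256 0.2467096258135877 -6.60775410763099
bowl-tin -3.459488792663954 0.11594924663357138
top rim hsv [[13, 41, 170], [81, 14, 188], [39, 39, 85], [30, 33, 92], [29, 56, 114], [26, 66, 119], [29, 63, 121], [28, 59, 122], [26, 65, 130], [44, 21, 160], [31, 71, 79]] plat [104  16 207]
scene rim hsv [[12, 58, 155], [92, 19, 200], [32, 53, 63], [33, 36, 64], [39, 34, 75], [25, 39, 78], [26, 80, 111], [25, 74, 107], [30, 51, 124], [80, 24, 127], [45, 50, 82]] plat [101  26 209]
```

Measurements agree with the given sizes: platform z 0.066, dial-to-platform 0.122, rim z about 0.101, rack yaw about -6.5°. The tool stays vertical, so I'll pinch the far rim wall with the closing line along the tilt axis. The bowl can then pivot upright on the platform. First I'll rise and pass over the cooker.

Call:
nudge_tcp([
  [0, 0, -0.06, 0, 0.092],
  [0, 0, -0.12, 0, 0.092],
  [0, 0, -0.18, 0, 0.092],
  [0, 0, -0.24, 0, 0.092],
  [0, 0, -0.24, 0, 0.092],
], squeeze=20)

```text
time_s: 0.82
position: [0.1861, -0.5979, 0.472]
tool_rot: [[0.955, 0.297, 0.003], [0.297, -0.955, -0.008], [0.001, 0.009, -1.0]]
force: [-0.5, -1.5, -0.7]
grip_width: 0.0922
grip_force: 0.0
```

Call:
nudge_tcp([
  [0.05, -0.035, 0, -6, 0.05],
  [0.1, -0.07, 0, -12, 0.05],
  [0.15, -0.1, 0, -18, 0.05],
  [0.2, -0.135, 0, -25, 0.05],
  [0.25, -0.17, 0, -31, 0.05],
  [0.3, -0.205, 0, -37, 0.05],
  [0.35, -0.24, 0, -43, 0.05],
  [0.4, -0.27, 0, -50, 0.05],
  [0.45, -0.305, 0, -56, 0.05],
  [0.5, -0.34, 0, -62, 0.05],
  [0.533, -0.362, 0, -66.2, 0.05],
  [0.533, -0.362, 0, -66.2, 0.05],
  [0.533, -0.362, 0, -66.2, 0.05],
  [0.533, -0.362, 0, -66.2, 0.05],
])

```text
time_s: 2.58
position: [0.5865, -0.0942, 0.4667]
tool_rot: [[0.116, 0.993, -0.0], [0.993, -0.116, -0.001], [-0.001, -0.0, -1.0]]
force: [0.4, 1.0, 0.5]
grip_width: 0.0501
grip_force: 0.0
```

Run:
```python
from h import *
s=probe_bus.state();print(np.round(s["position"],4),np.round(s["tool_rot"],3).tolist(),np.round(s["joint_positions"],1))
```

```text
[ 0.5865 -0.0942  0.4667] [[0.116, 0.993, -0.0], [0.993, -0.116, -0.001], [-0.001, -0.0, -1.0]] [ 20.8  19.4 -26.   66.8   8.5  95.6  -9.7]
```

Call:
nudge_tcp([
  [0, 0, 0.05, 0, 0.05],
  [0, 0, 0.1, 0, 0.05],
  [0, 0, 0.15, 0, 0.05],
  [0, 0, 0.2, 0, 0.05],
  [0, 0, 0.25, 0, 0.05],
  [0, 0, 0.3, 0, 0.05],
  [-0.0025, 0, 0.342, 0, 0.05],
  [-0.0025, 0, 0.342, 0, 0.05],
  [-0.0025, 0, 0.342, 0, 0.05],
])

```text
time_s: 3.7
position: [0.5877, -0.0958, 0.1266]
tool_rot: [[0.115, 0.993, 0.002], [0.993, -0.115, -0.0], [-0.0, 0.002, -1.0]]
force: [0.7, 0.3, 0.9]
grip_width: 0.0498
grip_force: 0.0
```

Run:
```python
from h import *
a=cams.snapshot("top");b=cams.snapshot("scene")
A=crop(a,330,150,120,110,4);B=crop(b,310,150,120,110,3)
cv2.imwrite("pics/pre.png",np.hstack([cv2.resize(A,(390,358)),cv2.resize(B,(390,358))]))
s=probe_bus.state();print(s["force"])
```

```text
[0.04380599 0.25316727 0.78132594]
```

View pics/pre.png

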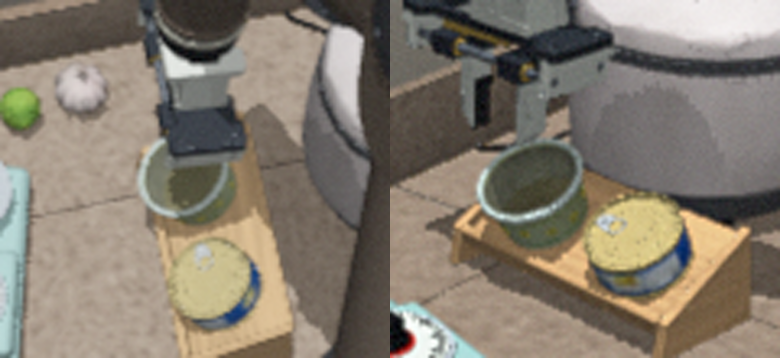

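The picture shows the fingers straddling the far rim wall, clear of the cooker. Now I descend and close.

Call:
nudge_tcp([
  [0, 0, 0.015, 0, 0.05],
  [0, 0, 0.03, 0, 0.05],
  [0, 0, 0.04, 0, 0.05],
  [0, 0, 0.048, 0, 0.05],
  [0, 0, 0.048, 0, 0.05],
  [0, 0, 0.048, 0, 0.05],
], squeeze=15)

```text
time_s: 4.55
position: [0.5871, -0.0952, 0.077]
tool_rot: [[0.113, 0.994, 0.0], [0.994, -0.113, -0.0], [0.0, 0.0, -1.0]]
force: [-0.1, 0.5, 1.6]
grip_width: 0.0499
grip_force: 0.0
```

Call:
nudge_tcp([
  [0, 0, 0, 0, 0.03],
  [0, 0, 0, 0, 0.02],
  [0, 0, 0, 0, 0],
  [0, 0, 0, 0, 0],
  [0, 0, 0, 0, 0],
  [0, 0, 0, 0, 0],
  [0, 0, 0, 0, 0],
  [0, 0, 0, 0, 0],
], squeeze=15)

```text
time_s: 5.55
position: [0.5869, -0.095, 0.0768]
tool_rot: [[0.113, 0.994, 0.0], [0.994, -0.113, 0.0], [0.0, 0.0, -1.0]]
force: [-0.7, 1.3, 1.7]
grip_width: 0.0076
grip_force: 14.4
```

Call:
nudge_tcp([
  [0, 0, -0.01, 0, 0],
  [0, 0, -0.02, 0, 0],
  [0, 0, -0.035, 0, 0],
  [0, 0, -0.06, 0, 0],
  [0, 0, -0.09, 0, 0],
  [0, 0, -0.12, 0, 0],
  [0, 0, -0.14, 0, 0],
  [0, 0, -0.15, 0, 0],
  [0, 0, -0.15, 0, 0],
  [0, 0, -0.15, 0, 0],
  [0, 0, -0.15, 0, 0],
])

```text
time_s: 6.92
position: [0.5863, -0.0952, 0.2258]
tool_rot: [[0.113, 0.994, -0.002], [0.994, -0.113, 0.0], [0.0, -0.002, -1.0]]
force: [-0.9, -0.2, -0.6]
grip_width: 0.0062
grip_force: 14.8
```

Run:
```python
from h import *
a=cams.snapshot("top");b=cams.snapshot("scene")
cv2.imwrite("pics/lift.png",np.hstack([crop(a,330,130,130,120,3),crop(b,300,110,130,120,3)]))
print(probe_bus.state()["force"])
```

```text
[ 0.06773723 -0.64570957 -0.65732842]
```

View pics/lift.png

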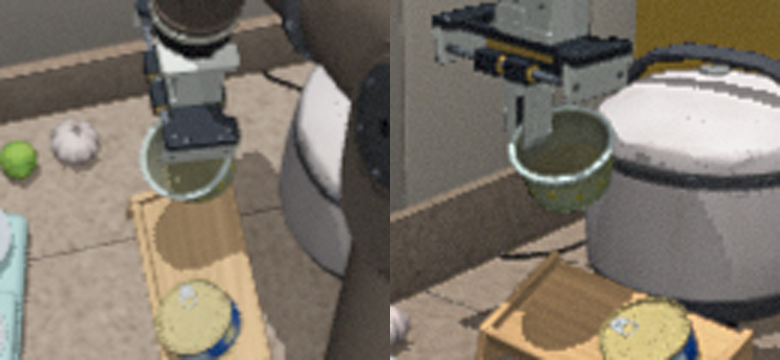

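The bowl is held at the far wall and still leans about 18° towards the scale. I'll carry it over the platform, lower it until the low edge touches, then press gently so it pivots upright.

Call:
nudge_tcp([
  [0.03, 0, 0, 0, 0],
  [0.065, 0.005, 0, 0, 0],
  [0.1, 0.01, 0, 0, 0],
  [0.135, 0.015, 0, 0, 0],
  [0.17, 0.02, 0, 0, 0],
  [0.2, 0.025, 0, 0, 0],
  [0.22, 0.0295, 0, 0, 0],
  [0.2298, 0.0295, 0, 0, 0],
  [0.2298, 0.0295, 0, 0, 0],
  [0.2298, 0.0295, 0, 0, 0],
])

```text
time_s: 8.28
position: [0.6423, 0.1282, 0.2267]
tool_rot: [[0.115, 0.993, -0.0], [0.993, -0.115, -0.001], [-0.001, 0.0, -1.0]]
force: [-0.4, -0.1, -1.2]
grip_width: 0.0063
grip_force: 14.8
```

Call:
nudge_tcp([
  [0, 0, 0.03, 0, 0],
  [0, 0, 0.06, 0, 0],
  [0, 0, 0.085, 0, 0],
  [0, 0, 0.1, 0, 0],
  [0, 0, 0.105, 0, 0],
  [0, 0, 0.105, 0, 0],
  [0, 0, 0.105, 0, 0],
])

```text
time_s: 9.15
position: [0.6428, 0.1299, 0.1228]
tool_rot: [[0.114, 0.994, 0.002], [0.994, -0.114, 0.0], [0.001, 0.002, -1.0]]
force: [-0.0, 0.0, -0.8]
grip_width: 0.0061
grip_force: 14.8
```

Run:
```python
from h import *
a=cams.snapshot("top");b=cams.snapshot("scene")
cv2.imwrite("pics/over.png",np.hstack([crop(a,260,140,130,120,3),crop(b,230,160,130,120,3)]))
s=probe_bus.state();print(s["force"],s["position"])
```

```text
[ 0.01557781  0.20054975 -1.82389147] [0.64265553 0.12991631 0.1225848 ]
```

View pics/over.png

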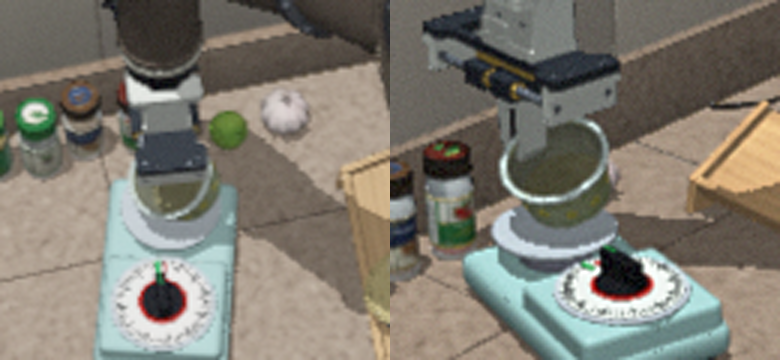

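The leaning bowl is over the platform, clear of the jars. Now I lower slowly with a lighter grip.

Call:
nudge_tcp([
  [0, 0, 0.004, 0, 0],
  [0, 0, 0.008, 0, 0],
  [0, 0, 0.012, 0, 0],
  [0, 0, 0.015, 0, 0],
  [0, 0, 0.018, 0, 0],
  [0, 0, 0.021, 0, 0],
  [0, 0, 0.024, 0, 0],
  [0, 0, 0.027, 0, 0],
  [0, 0, 0.027, 0, 0],
  [0, 0, 0.027, 0, 0],
], squeeze=6)

```text
time_s: 10.5
position: [0.6444, 0.1295, 0.0962]
tool_rot: [[0.114, 0.993, 0.004], [0.993, -0.114, 0.0], [0.001, 0.004, -1.0]]
force: [4.4, -0.9, 7.9]
grip_width: 0.0071
grip_force: 6.3
```

Run:
```python
from h import *
a=cams.snapshot("top");b=cams.snapshot("scene")
cv2.imwrite("pics/low.png",np.hstack([crop(a,260,140,130,120,3),crop(b,230,160,130,120,3)]))
s=probe_bus.state();print(s["force"],s["position"])
```

```text
[ 4.56162514 -2.30774084  8.60122133] [0.64436485 0.12948736 0.0962504 ]
```

View pics/low.png

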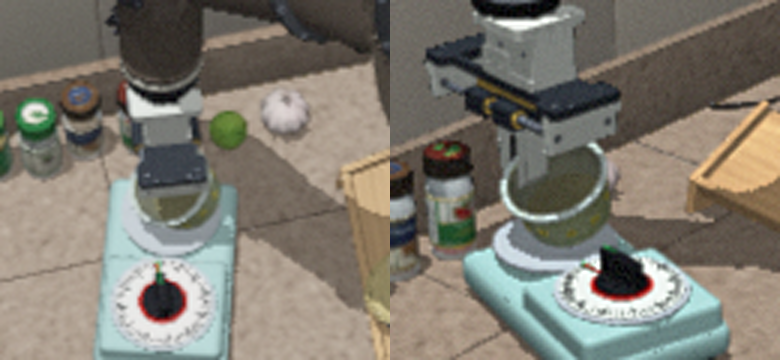

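The bowl still leans and the platform is nearly bottomed at about 8 N. I'll back up a little to relieve it, then open gently so the bowl settles onto its foot.

Call:
nudge_tcp([
  [0, 0, -0.003, 0, 0],
  [0, 0, -0.006, 0, 0],
  [0, 0, -0.006, 0, 0],
  [0, 0, -0.006, 0, 0],
], squeeze=3)

```text
time_s: 11.1
position: [0.642, 0.1297, 0.1005]
tool_rot: [[0.113, 0.994, -0.0], [0.994, -0.113, -0.0], [-0.0, -0.0, -1.0]]
force: [1.1, 0.2, 1.7]
grip_width: 0.0065
grip_force: 3.0
```

Call:
nudge_tcp([
  [0, 0, 0, 0, 0.008],
  [0, 0, 0, 0, 0.009],
  [0, 0, 0, 0, 0.01],
  [0, 0, 0, 0, 0.011],
  [0, 0, 0, 0, 0.012],
  [0, 0, 0, 0, 0.014],
  [0, 0, 0, 0, 0.016],
  [0, 0, 0, 0, 0.02],
  [0, 0, 0, 0, 0.024],
  [0, 0, 0, 0, 0.03],
  [0, 0, 0, 0, 0.03],
  [0, 0, 0, 0, 0.03],
])

```text
time_s: 12.6
position: [0.6422, 0.1297, 0.1007]
tool_rot: [[0.113, 0.994, 0.0], [0.994, -0.113, -0.0], [-0.0, 0.0, -1.0]]
force: [0.5, 1.2, 0.4]
grip_width: 0.0301
grip_force: 0.2
```

Run:
```python
from h import *
a=cams.snapshot("top");b=cams.snapshot("scene")
cv2.imwrite("pics/rel.png",np.hstack([crop(a,260,140,130,120,3),crop(b,230,160,130,120,3)]))
s=probe_bus.state();print(s["force"],s["position"])
```

```text
[ 0.44439895  0.88717785 -0.39070061] [0.6421804  0.12973054 0.10071615]
```

View pics/rel.png

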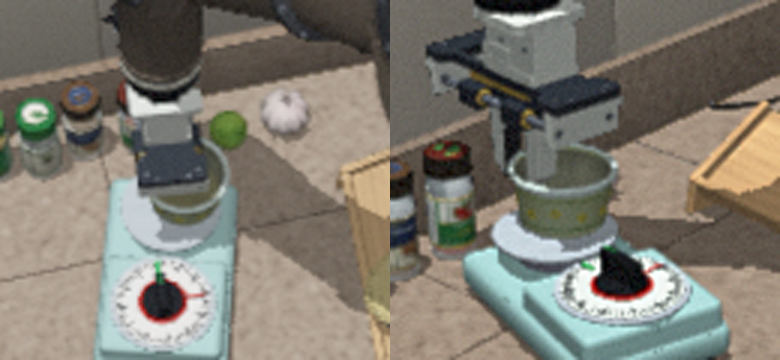

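The bowl stands upright, released, slightly right of the middle, and the pointer reads about 95° clockwise. I'll open wider, lift clear and measure with masks.

Call:
nudge_tcp([
  [0, 0, 0, 0, 0.04],
  [0, 0, 0, 0, 0.04],
  [0, 0, -0.01, 0, 0.04],
  [0, 0, -0.03, 0, 0.04],
  [0, 0, -0.06, 0, 0.04],
  [0, 0, -0.1, 0, 0.04],
  [0, 0, -0.15, 0, 0.04],
  [-0.05, -0.05, -0.18, 0, 0.04],
  [-0.1, -0.1, -0.18, 0, 0.04],
  [-0.15, -0.15, -0.18, 0, 0.04],
  [-0.2, -0.2, -0.18, 0, 0.04],
  [-0.2, -0.2, -0.18, 0, 0.04],
  [-0.2, -0.2, -0.18, 0, 0.04],
])

```text
time_s: 14.32
position: [0.4192, -0.048, 0.2823]
tool_rot: [[0.117, 0.993, 0.002], [0.993, -0.117, -0.002], [-0.002, 0.002, -1.0]]
force: [0.7, 0.4, -0.3]
grip_width: 0.0402
grip_force: 0.0
```

Run:
```python
from h import *
import pickle
S={n:cams.snapshot(n) for n in("scene","top")};pickle.dump(S,open("s1.pkl","wb"))
S0=pickle.load(open("s0.pkl","rb"))
def blobs(m,mn):
    n,l,st,c=cv2.connectedComponentsWithStats(m.astype(np.uint8)); return [(st[i].tolist(),np.round(c[i],1).tolist()) for i in range(1,n) if st[i][4]>=mn]
G=proj
for n,s in S.items():
    hsv=cv2.cvtColor(s["img"],cv2.COLOR_RGB2HSV).astype(int)
    c=proj(s,[0.4828,0.1708,0.069]).astype(int)
    roi=np.zeros(hsv.shape[:2],bool); roi[c[1]-25:c[1]+25,c[0]-30:c[0]+30]=1
    H,A,V=hsv[...,0],hsv[...,1],hsv[...,2]
    print(n,c,"red",blobs(roi&((H<8)|(H>172))&(A>90)&(V>70),3))
    print(" green",blobs(roi&(H>45)&(H<80)&(A>100),2))
    # diff vs start to find the bowl
    d=np.abs(s["img"].astype(int)-S0[n]["img"].astype(int)).max(2)>25
    p=proj(s,[0.5996,0.1345,0.09]).astype(int); r2=np.zeros_like(roi); r2[p[1]-35:p[1]+30,p[0]-35:p[0]+35]=1
    print(" diff",p,blobs(r2&d,40))
    # rows/cols along rim: print value profile
    cv2.imwrite(f"pics/m_{n}.png",(r2&d)*255)
```

```text
scene [307 255] red [([322, 251, 3, 2, 5], [322.8, 251.4]), ([297, 252, 23, 8, 54], [307.2, 256.4])]
 green [([302, 242, 4, 3, 8], [303.4, 242.8]), ([294, 247, 4, 3, 6], [295.3, 248.2])]
 diff [284 229] [([264, 208, 44, 40, 992], [287.2, 226.9])]
top [314 240] red [([306, 234, 18, 14, 60], [314.3, 241.2])]
 green [([312, 227, 3, 8, 14], [312.6, 231.5])]
 diff [316 204] [([306, 185, 33, 33, 763], [322.5, 200.3])][ WARN:0@4.717] global loadsave.cpp:1063 imwrite_ Unsupported depth image for selected encoder is fallbacked to CV_8U.
```

Run:
```python
from h import *
import pickle
S=pickle.load(open("s1.pkl","rb"));S0=pickle.load(open("s0.pkl","rb"))
from scipy.optimize import least_squares
a=np.linspace(0,2*np.pi,72)
def ext(s,X,Y,z):
    p=np.array([proj(s,[X+.0485*np.cos(t),Y+.0485*np.sin(t),z]) for t in a]); return p[:,0].min(),p[:,0].max(),p[:,1].min()
t,sc=S["top"],S["scene"]
f=lambda v:np.array([ext(t,v[0],v[1],.115)[0]-305.5,ext(t,v[0],v[1],.115)[1]-338.5,ext(t,v[0],v[1],.115)[2]-184.5,ext(sc,v[0],v[1],.115)[1]-307.5,ext(sc,v[0],v[1],.115)[2]-207.5])
r=least_squares(f,[.6,.13]);print("bowl",r.x,"off plat",r.x-[.5996,.1345],"res px",np.round(r.fun,1))
cen=np.array([.4828,.1708])
for z in(.066,.069):
  for n,s in S.items():
    hsv=cv2.cvtColor(s["img"],cv2.COLOR_RGB2HSV).astype(int);H,A,V=[hsv[...,i] for i in range(3)]
    for name,m in(("red",((H<8)|(H>172))&(A>70)&(V>70)),("green",(H>45)&(H<80)&(A>80))):
        pts=[plane(s,(x,y),z)[:2]-cen for y,x in np.argwhere(m) if np.hypot(*(plane(s,(x,y),z)[:2]-cen))<.058]
        P=np.array(pts);R=np.hypot(P[:,0],P[:,1]);an=np.degrees(np.arctan2(P[:,1],P[:,0]))
        k=(R>.032);print(z,n,name,k.sum(),np.round(sorted(zip(R[k].round(3),an[k].round(0))),3).tolist()[:14], "mean",an[k].mean() if k.any() else 0)
```

```text
bowl [0.60767847 0.11193745] off plat [ 0.00807847 -0.02256255] res px [ 2.4 -0.8 -0.1 -1.   2. ]
0.066 scene red 12 [[0.033, -92.0], [0.033, 7.0], [0.035, -95.0], [0.035, -3.0], [0.037, -97.0], [0.039, -100.0], [0.041, -102.0], [0.043, -104.0], [0.045, -106.0], [0.046, -98.0], [0.048, -100.0], [0.05, -102.0]] mean -82.61666013160375
0.066 scene green 6 [[0.044, -24.0], [0.049, -13.0], [0.051, -11.0], [0.052, -36.0], [0.055, -14.0], [0.057, -12.0]] mean -18.460562904424467
0.066 top red 3 [[0.036, -116.0], [0.039, -115.0], [0.042, -114.0]] mean -115.43166619554582
0.066 top green 8 [[0.032, -6.0], [0.033, -1.0], [0.036, -7.0], [0.037, -2.0], [0.04, -3.0], [0.044, -4.0], [0.048, -4.0], [0.051, -5.0]] mean -3.9751109909318636
0.069 scene red 8 [[0.034, -104.0], [0.036, -106.0], [0.038, -108.0], [0.04, -110.0], [0.042, -112.0], [0.043, -104.0], [0.045, -106.0], [0.047, -108.0]] mean -107.3702780496451
0.069 scene green 7 [[0.039, -21.0], [0.045, -9.0], [0.046, -7.0], [0.047, -35.0], [0.05, -11.0], [0.052, -9.0], [0.054, -7.0]] mean -14.14349985274138
0.069 top red 3 [[0.036, -119.0], [0.039, -118.0], [0.042, -116.0]] mean -117.59374740293957
0.069 top green 6 [[0.034, -7.0], [0.035, -2.0], [0.039, -3.0], [0.042, -3.0], [0.046, -4.0], [0.05, -5.0]] mean -3.9116313000820875
```

Create m.py:
```python
from h import *
def mouth(s,guess,z=.113):
    hsv=cv2.cvtColor(s["img"],cv2.COLOR_RGB2HSV).astype(int)
    H,A,V=[hsv[...,i] for i in range(3)]
    m=((A>25)&(H>15)&(H<60)&(V<165)|(V<110)).astype(np.uint8)
    g=proj(s,guess).round().astype(int); r=np.zeros_like(m); r[g[1]-22:g[1]+23,g[0]-24:g[0]+25]=1
    n,l,st,c=cv2.connectedComponentsWithStats(m*r,connectivity=4)
    k=l[g[1],g[0]]; cn,_=cv2.findContours((l==k).astype(np.uint8),cv2.RETR_EXTERNAL,cv2.CHAIN_APPROX_NONE)
    c=max(cn,key=cv2.contourArea); e=cv2.fitEllipse(cv2.convexHull(c)); return e,st[k].tolist(),plane(s,e[0],z)
def look(guess=(.605,.115,.113)):
    out={}
    for n in("top","scene"):
        s=cams.snapshot(n); out[n]=s; e,st,p=mouth(s,guess); print(n,"ell",np.round(e[0],1),np.round(e[1],1),round(e[2]),"bbox",st,"xy",np.round(p,4)); out[n+"e"]=e[0]
    print("tri",tri(out["top"],out["tope"],out["scene"],out["scenee"])); return out
```

Run:
```python
from m import *
import pickle
look()
# scale moved? platform/dial white ring compare: shift between frames by phase correlation on scale front
S0=pickle.load(open("s0.pkl","rb"))
for n in("top","scene"):
    s=cams.snapshot(n); c=proj(s,[.42,.19,.03]).astype(int)
    f=lambda i:cv2.cvtColor(i,cv2.COLOR_RGB2GRAY)[c[1]-20:c[1]+20,c[0]-26:c[0]+26].astype(np.float32)
    print(n,"shift px",cv2.phaseCorrelate(f(S0[n]["img"]),f(s["img"]),cv2.createHanningWindow((52,40),cv2.CV_32F)))
    e,st,p=mouth(S0[n],(.5455,-.0857,.1014),.1014);print(n,"orig",np.round(e[0],1),np.round(e[1],1),p)
```

```text
top ell [320.9 197.3] [21.7 24.9] 91 bbox [309, 187, 25, 22, 434] xy [0.6092 0.1181 0.113 ]
scene ell [286.3 215.7] [12.5 31.2] 88 bbox [271, 210, 32, 13, 310] xy [0.6209 0.1058 0.113 ]
tri (array([0.6048189 , 0.11984881, 0.12236408]), [np.float64(0.0011814832031647497), np.float64(0.0011814832031646577)])
top shift px ((-0.006861630882902148, 0.058464209782801646), 0.9817548599508074)
top orig [385.8 202.3] [20.9 25.2] [ 0.54711429 -0.08504301  0.1014    ]
scene shift px ((-0.09462057201409024, 0.01880407717414556), 1.0118229998482597)
scene orig [352.4 204.6] [19.5 29.3] [ 0.55035024 -0.08773828  0.1014    ]
```

The scale hasn't moved. The bowl stands about 17 mm off centre (+7, -16 mm), which is too close to the limit. I'll regrip it upright, lift it slightly and recentre it.

Call:
nudge_tcp([
  [0.045, 0.05, 0, 0, 0.04],
  [0.09, 0.1, 0, 0, 0.04],
  [0.14, 0.15, 0, 0, 0.04],
  [0.188, 0.209, 0, 0, 0.04],
  [0.188, 0.209, 0, 0, 0.04],
  [0.188, 0.209, 0.05, 0, 0.04],
  [0.188, 0.209, 0.1, 0, 0.04],
  [0.188, 0.209, 0.14, 0, 0.04],
  [0.188, 0.209, 0.16, 0, 0.04],
  [0.188, 0.209, 0.18, 0, 0.04],
  [0.188, 0.209, 0.19, 0, 0.04],
  [0.188, 0.209, 0.19, 0, 0.04],
  [0.188, 0.209, 0.19, 0, 0.04],
], squeeze=12)

```text
time_s: 16.25
position: [0.6505, 0.1171, 0.0919]
tool_rot: [[0.114, 0.994, 0.002], [0.994, -0.114, 0.0], [0.001, 0.002, -1.0]]
force: [0.9, -0.7, 0.1]
grip_width: 0.0402
grip_force: 0.0
```

Call:
nudge_tcp([
  [0, 0, 0, 0, 0.025],
  [0, 0, 0, 0, 0.015],
  [0, 0, 0, 0, 0.008],
  [0, 0, 0, 0, 0],
  [0, 0, 0, 0, 0],
  [0, 0, 0, 0, 0],
  [0, 0, 0, 0, 0],
], squeeze=12)

```text
time_s: 17.12
position: [0.6497, 0.1168, 0.0907]
tool_rot: [[0.113, 0.994, -0.0], [0.994, -0.113, -0.0], [-0.0, -0.0, -1.0]]
force: [-0.5, -0.8, 1.0]
grip_width: 0.008
grip_force: 11.5
```

Call:
nudge_tcp([
  [0, 0, -0.004, 0, 0],
  [0, 0, -0.008, 0, 0],
  [0, 0, -0.012, 0, 0],
  [0, 0, -0.012, 0, 0],
  [0.004, -0.003, -0.012, 0, 0],
  [0.009, -0.006, -0.012, 0, 0],
  [0.013, -0.0095, -0.012, 0, 0],
  [0.013, -0.0095, -0.012, 0, 0],
  [0.013, -0.0095, -0.008, 0, 0],
  [0.013, -0.0095, -0.004, 0, 0],
  [0.013, -0.0095, -0.001, 0, 0],
  [0.013, -0.0095, 0, 0, 0],
  [0.013, -0.0095, 0, 0, 0],
  [0.013, -0.0095, 0, 0, 0],
])

```text
time_s: 18.88
position: [0.6423, 0.1307, 0.0911]
tool_rot: [[0.114, 0.994, 0.001], [0.994, -0.114, 0.0], [0.0, 0.001, -1.0]]
force: [4.3, 0.2, 4.3]
grip_width: 0.0064
grip_force: 12.1
```

Call:
nudge_tcp([
  [0, 0, 0, 0, 0.009],
  [0, 0, 0, 0, 0.011],
  [0, 0, 0, 0, 0.014],
  [0, 0, 0, 0, 0.02],
  [0, 0, 0, 0, 0.03],
  [0, 0, 0, 0, 0.04],
  [0, 0, 0, 0, 0.04],
  [0, 0, -0.02, 0, 0.04],
  [0, 0, -0.05, 0, 0.04],
  [0, 0, -0.1, 0, 0.04],
  [0, 0, -0.15, 0, 0.04],
  [-0.05, -0.05, -0.18, 0, 0.04],
  [-0.1, -0.1, -0.18, 0, 0.04],
  [-0.15, -0.15, -0.18, 0, 0.04],
  [-0.2, -0.2, -0.18, 0, 0.04],
  [-0.2, -0.2, -0.18, 0, 0.04],
  [-0.2, -0.2, -0.18, 0, 0.04],
])

```text
time_s: 21.0
position: [0.4188, -0.0469, 0.2722]
tool_rot: [[0.117, 0.993, 0.001], [0.993, -0.117, -0.002], [-0.002, 0.002, -1.0]]
force: [1.2, -0.2, 1.0]
grip_width: 0.0401
grip_force: 0.0
```

Run:
```python
from m import *
o=look((.6,.134,.113))
import pickle;pickle.dump(o,open("s2.pkl","wb"))
cv2.imwrite("pics/last.png",np.hstack([crop(o["top"],285,175,75,95,5),crop(o["scene"],250,190,82,95,5)]))
```

```text
top ell [316.  201.6] [21.9 25.2] 86 bbox [304, 191, 25, 22, 443] xy [0.5971 0.1373 0.113 ]
scene ell [284.6 219.3] [12.7 31.5] 88 bbox [269, 213, 32, 13, 318] xy [0.608  0.1251 0.113 ]
tri (array([0.59247679, 0.13881111, 0.12236755]), [np.float64(0.0009238593793827834), np.float64(0.0009238593793827925)])
```

View pics/last.png

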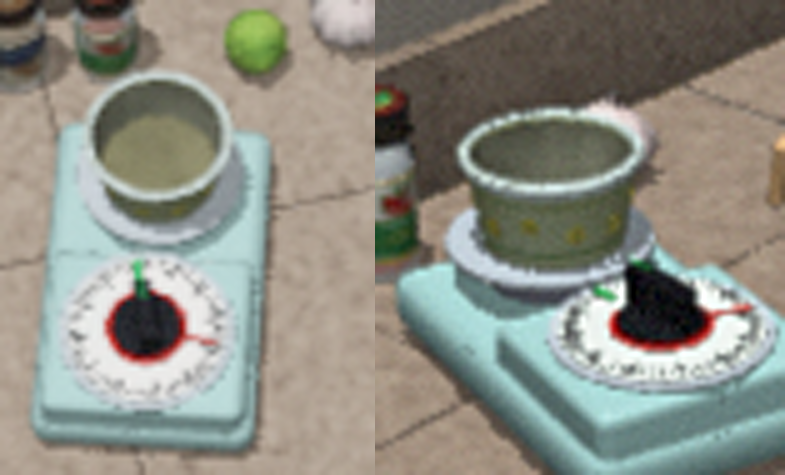

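The bowl is upright and well centred, about 3 mm off. In the top half of the picture the red tip is at (217,343), the green mark at (138,268) and the ring centre at (146,326). In the scene half they are at (750,309), (604,294) and (663,326).

Run:
```python
from m import *
import pickle
o=pickle.load(open("s2.pkl","rb"));t,s=o["top"],o["scene"]
T=lambda x,y:((x+.5)/5-.5+285,(y+.5)/5-.5+175)
C=lambda x,y:((x-375+.5)/5-.5+250,(y+.5)/5-.5+190)
P={"tip":((217,343),(750,309)),"zero":((138,268),(604,294)),"ring":((146,326),(663,326)),"dial":((147,330),(664,334))}
R={k:(tri(t,T(*a),s,C(*b))[0],plane(t,T(*a),.067),plane(s,C(*b),.067)) for k,(a,b) in P.items()}
for k,v in R.items(): print(k,np.round(v,4).tolist())
for c in(R["ring"],R["dial"]):
  for i in range(3):
    f=lambda k:np.degrees(np.arctan2(*(R[k][i]-c[i])[1::-1])); print(i,"zero",f("zero"),"tip",f("tip"),"cw",f("zero")-f("tip"), [np.hypot(*(R[k][i]-c[i])[:2]).round(3) for k in("zero","tip")])
st=probe_bus.state();print(np.round(st["joint_positions"],1),st["position"])
```

```text
tip [[0.4616, 0.1305, 0.072], [0.4634, 0.1296, 0.067], [0.4685, 0.1237, 0.067]]
zero [[0.5271, 0.1677, 0.0719], [0.5288, 0.1668, 0.067], [0.5347, 0.1612, 0.067]]
ring [[0.4838, 0.1716, 0.0715], [0.4861, 0.1712, 0.067], [0.4892, 0.1657, 0.067]]
dial [[0.4832, 0.1713, 0.067], [0.4832, 0.1712, 0.067], [0.4833, 0.1713, 0.067]]
0 zero -5.188069930306449 tip -118.33632698191094 cw 113.14825705160449 [np.float64(0.043), np.float64(0.047)]
1 zero -5.968697880852695 tip -118.68450664687514 cw 112.71580876602243 [np.float64(0.043), np.float64(0.047)]
2 zero -5.583926269032403 tip -116.32211023453661 cw 110.7381839655042 [np.float64(0.046), np.float64(0.047)]
0 zero -4.715767150150895 tip -117.97332914564315 cw 113.25756199549225 [np.float64(0.044), np.float64(0.046)]
1 zero -5.610658319530011 tip -115.42459145098552 cw 109.8139331314555 [np.float64(0.046), np.float64(0.046)]
2 zero -11.081469119985007 tip -107.30849809494622 cw 96.22702897496121 [np.float64(0.052), np.float64(0.05)]
[ 27.3   5.9 -30.6 110.4   3.4  64.5 -11.1] [ 0.42105873 -0.04488789  0.27202811]
```

Both views give consistent points at z 0.072 (radii 43 to 47 mm): zero mark at -5°, pointer at -118°. The dial has to turn 113° clockwise. I'll move over the dial with the fingers across the bar.

Call:
nudge_tcp([
  [0.025, 0.004, 0, -10, 0.04],
  [0.05, 0.008, 0, -20, 0.04],
  [0.075, 0.012, 0, -30, 0.04],
  [0.1, 0.016, 0, -40, 0.04],
  [0.125, 0.02, 0, -50, 0.04],
  [0.15, 0.025, 0, -60, 0.04],
  [0.175, 0.03, 0, -70, 0.04],
  [0.2, 0.034, 0, -80, 0.04],
  [0.222, 0.0367, 0, -90, 0.04],
  [0.222, 0.0367, 0.05, -91.6, 0.04],
  [0.222, 0.0367, 0.1, -91.6, 0.04],
  [0.222, 0.0367, 0.15, -91.6, 0.04],
  [0.222, 0.0367, 0.15, -91.6, 0.04],
  [0.222, 0.0367, 0.15, -91.6, 0.04],
  [0.222, 0.0367, 0.15, -91.6, 0.04],
])

```text
time_s: 22.98
position: [0.4834, 0.1723, 0.1229]
tool_rot: [[-0.996, 0.086, 0.003], [0.086, 0.996, 0.001], [-0.003, 0.002, -1.0]]
force: [-0.4, 0.3, 0.2]
grip_width: 0.0401
grip_force: 0.0
```

Run:
```python
from h import *
s=probe_bus.state();print(np.round(s["position"],4),np.round(s["joint_positions"],1))
```

```text
[0.4834 0.1723 0.1229] [  7.8  28.3 -45.  110.2  25.3  51.6  35.2]
```

Call:
nudge_tcp([
  [0, 0, 0.015, 0, 0.04],
  [0, 0, 0.03, 0, 0.04],
  [0, 0, 0.04, 0, 0.04],
  [0, 0, 0.047, 0, 0.04],
  [0, 0, 0.047, 0, 0.04],
  [0, 0, 0.047, 0, 0.04],
], squeeze=8)

```text
time_s: 23.72
position: [0.4822, 0.1714, 0.0739]
tool_rot: [[-0.996, 0.086, 0.0], [0.086, 0.996, 0.0], [-0.0, 0.0, -1.0]]
force: [-0.1, -0.5, 0.4]
grip_width: 0.04
grip_force: 0.0
```

Call:
nudge_tcp([
  [0, 0, 0, 0, 0.03],
  [0, 0, 0, 0, 0.022],
  [0, 0, 0, 0, 0.016],
  [0, 0, 0, 0, 0],
  [0, 0, 0, 0, 0],
  [0, 0, 0, 0, 0],
], squeeze=8)

```text
time_s: 24.48
position: [0.4821, 0.1708, 0.0738]
tool_rot: [[-0.996, 0.086, -0.0], [0.086, 0.996, -0.001], [-0.0, -0.001, -1.0]]
force: [0.0, -2.6, 3.3]
grip_width: 0.0121
grip_force: 8.0
```

The grip width is 12.1 mm, so the bar is held. Now I press down.

Call:
nudge_tcp([
  [0, 0, 0.003, 0, 0],
  [0, 0, 0.006, 0, 0],
  [0, 0, 0.009, 0, 0],
  [0, 0, 0.009, 0, 0],
  [0, 0, 0.009, 0, 0],
], squeeze=30)

```text
time_s: 25.1
position: [0.4831, 0.171, 0.0703]
tool_rot: [[-0.996, 0.086, 0.005], [0.086, 0.996, -0.004], [-0.006, -0.003, -1.0]]
force: [-21.6, -17.0, 84.5]
grip_width: 0.0121
grip_force: 61.9
```

84 N is too much, so I'll back off.

Call:
nudge_tcp([
  [0, 0, -0.002, 0, 0],
  [0, 0, -0.0045, 0, 0],
  [0, 0, -0.0045, 0, 0],
  [0, 0, -0.0045, 0, 0],
], squeeze=60)

```text
time_s: 25.6
position: [0.483, 0.1709, 0.0709]
tool_rot: [[-0.996, 0.086, 0.002], [0.086, 0.996, -0.001], [-0.002, -0.001, -1.0]]
force: [-5.3, -7.6, 24.9]
grip_width: 0.0118
grip_force: 81.5
```

Call:
nudge_tcp([
  [0, 0, 0.0007, 3, 0],
  [0, 0, 0.0007, 8, 0],
  [0, 0, 0.0007, 14, 0],
  [0, 0, 0.0007, 20, 0],
  [0, 0, 0.0007, 25, 0],
  [0, 0, 0.0007, 30, 0],
  [0, 0, 0.0007, 30, 0],
], squeeze=60)

```text
time_s: 26.48
position: [0.4839, 0.1733, 0.0709]
tool_rot: [[-0.82, 0.572, 0.005], [0.572, 0.82, 0.002], [-0.003, 0.005, -1.0]]
force: [-2.5, -0.2, 23.8]
grip_width: 0.0112
grip_force: 81.5
```

Run:
```python
from h import *
s=probe_bus.state();print(s["moment"],np.round(s["joint_positions"],1))
```

```text
[-0.19361806  0.52613855  0.09658709] [ -0.2  29.9 -34.3 113.4  24.2  43.4   6.3]
```

Add to m.py:
```python
import pickle
def shift():
    S0=pickle.load(open("s0.pkl","rb")); o={}
    for n in("top","scene"):
        s=cams.snapshot(n); o[n]=s
        for X in([.42,.19,.03],[.40,.15,.02],[.43,.235,.02]):
            c=proj(s,X).astype(int)
            f=lambda i:cv2.cvtColor(i,cv2.COLOR_RGB2GRAY)[c[1]-14:c[1]+14,c[0]-16:c[0]+16].astype(np.float32)
            print(n,"shift px",np.round(cv2.phaseCorrelate(f(S0[n]["img"]),f(s["img"]),cv2.createHanningWindow((32,28),cv2.CV_32F))[0],2),end=" ")
        hsv=cv2.cvtColor(s["img"],cv2.COLOR_RGB2HSV).astype(int);H,A,V=[hsv[...,i] for i in range(3)]
        for nm,m in(("red",((H<8)|(H>172))&(A>70)&(V>70)),("green",(H>45)&(H<80)&(A>80))):
            L=[]
            for y,x in np.argwhere(m):
                d=plane(s,(x,y),.0718)[:2]-[.4836,.1714]; r=np.hypot(*d)
                if .036<r<.053: L.append((round(r*1e3),round(float(np.degrees(np.arctan2(d[1],d[0]))))))
            print("\n ",n,nm,L)
    return o
```

```bash
python3 -c "
from m import *
shift()"
```

```text
top shift px [-0.27  0.09] top shift px [0.01 0.11] top shift px [-0.07  0.16] 
  top red []

  top green []
scene shift px [ 0.27 -0.08] scene shift px [0.29 0.46] scene shift px [-0.26  0.15] 
  scene red [(41, -111), (43, -112), (37, -116), (39, -118), (41, -119), (44, -120)]

  scene green []
```

The scale hasn't moved. I'll keep turning.

Call:
nudge_tcp([
  [0, 0, 0.0003, 6, 0],
  [0, 0, 0.0003, 12, 0],
  [0, 0, 0.0003, 18, 0],
  [0, 0, 0.0003, 24, 0],
  [0, 0, 0.0003, 30, 0],
  [0, 0, 0.0003, 35, 0],
  [0, 0, 0.0003, 40, 0],
  [0, 0, 0.0003, 40, 0],
], squeeze=60)

```text
time_s: 27.58
position: [0.4866, 0.1752, 0.071]
tool_rot: [[-0.261, 0.965, 0.01], [0.965, 0.261, 0.006], [0.003, 0.011, -1.0]]
force: [6.2, 5.8, 14.1]
grip_width: 0.0117
grip_force: 80.6
```

```bash
python3 -c "
from m import *
s=probe_bus.state();print(np.round(s['moment'],2),np.round(s['joint_positions'],1))
shift()"
```

```text
[ 0.98 -1.37  0.16] [ -7.8  27.9 -23.8 113.9  16.7  40.8 -26.7]
top shift px [-0.13  0.19] top shift px [0.27 0.17] top shift px [-0.02 -0.02] 
  top red []

  top green []
scene shift px [ 0.26 -0.24] scene shift px [-0.44 -0.99] scene shift px [-0.35  0.1 ] 
  scene red [(41, -111), (43, -112), (37, -116), (39, -118), (41, -119)]

  scene green [(52, -35), (50, -73)]
```

```bash
python3 -c "
from m import *
S=pickle.load(open('s2.pkl','rb'));S0=pickle.load(open('s0.pkl','rb'))
for n in('top','scene'):
    s=cams.snapshot(n)
    try:
        e,st,p=mouth(s,(.597,.137,.113));print(n,np.round(e[0],1),'was',np.round(S[n+'e'],1),st)
    except Exception as x: print(x)
    for r in (S0[n],S[n],s):
        hsv=cv2.cvtColor(r['img'],cv2.COLOR_RGB2HSV).astype(int);H,A,V=[hsv[...,i] for i in range(3)]
        m=(H>75)&(H<98)&(A>35)&(V>90)
        c=proj(r,[.5,.165,.04]).astype(int);y0,x0=c[1]-50,c[0]-50
        q=m[y0:c[1]+50,x0:c[0]+50];ys,xs=np.nonzero(q)
        lo=np.percentile(xs,[.5,99.5])+x0,np.percentile(ys,[.5,99.5])+y0
        print(n,lo,q.sum())
"
```

```text
top [315.1 186.9] was [316.  201.6] [292, 180, 49, 45, 1590]
top (array([292., 338.]), array([201.245, 264.   ])) 1050
top (array([292., 338.]), array([202., 264.])) 899
top (array([291.64, 337.  ]), array([202.64, 264.  ])) 729
scene [282.7 220.5] was [284.6 219.3] [260, 200, 49, 45, 1494]
scene (array([255.335, 341.   ]), array([241., 289.])) 1868
scene (array([256., 341.]), array([241., 289.])) 1867
scene (array([255., 341.]), array([244., 290.])) 1859
```

The scale outline is within 1 px of the start (3 mm or less). I'll restore the down force, recentre slightly and finish the turn.

Call:
nudge_tcp([
  [0, 0, 0.0012, 0, 0],
  [-0.001, -0.001, 0.0012, 0, 0],
  [-0.002, -0.002, 0.0012, 0, 0],
  [-0.002, -0.002, 0.0012, 0, 0],
], squeeze=60)

```text
time_s: 28.28
position: [0.4865, 0.1748, 0.0709]
tool_rot: [[-0.263, 0.965, 0.013], [0.965, 0.263, 0.009], [0.006, 0.015, -1.0]]
force: [5.4, 8.7, 21.8]
grip_width: 0.0116
grip_force: 81.2
```

Call:
nudge_tcp([
  [0, 0, 0, 5, 0],
  [0, 0, 0, 10, 0],
  [0, 0, 0, 15, 0],
  [0, 0, 0, 20, 0],
  [0, 0, 0, 20, 0],
], squeeze=60)

```text
time_s: 28.9
position: [0.4874, 0.1742, 0.0709]
tool_rot: [[0.084, 0.996, 0.014], [0.996, -0.085, 0.008], [0.01, 0.013, -1.0]]
force: [9.2, 7.8, 21.5]
grip_width: 0.0119
grip_force: 81.1
```

Call:
nudge_tcp([
  [0, 0, 0.0003, 5, 0],
  [0, 0, 0.0003, 10, 0],
  [0, 0, 0.0003, 15, 0],
  [0, 0, 0.0003, 20, 0],
  [0, 0, 0.0003, 22.6, 0],
  [0, 0, 0.0003, 22.6, 0],
  [0, 0, 0.0003, 22.6, 0],
], squeeze=60)

```text
time_s: 29.78
position: [0.4885, 0.1732, 0.0709]
tool_rot: [[0.461, 0.887, 0.016], [0.887, -0.461, 0.008], [0.014, 0.01, -1.0]]
force: [11.8, 4.6, 21.6]
grip_width: 0.0117
grip_force: 81.3
```

```bash
python3 -c "
from m import *
shift()"
```

```text
top shift px [0.21 1.07] top shift px [0.6  0.55] top shift px [-0.12  1.09] 
  top red [(38, -121)]

  top green [(47, -118), (48, -122), (51, -121)]
scene shift px [0.15 0.3 ] scene shift px [ 1.11 -0.16] scene shift px [0.42 0.17] 
  scene red [(46, -114), (37, -116)]

  scene green [(50, -116), (48, -122)]
```

Green and red now coincide near -118°. I'll relax the grip, release, lift clear and check.

Call:
nudge_tcp([
  [0, 0, 0, 0, 0],
  [0, 0, 0, 0, 0],
], squeeze=10)

```text
time_s: 30.12
position: [0.4882, 0.173, 0.071]
tool_rot: [[0.461, 0.887, 0.015], [0.887, -0.461, 0.008], [0.014, 0.01, -1.0]]
force: [10.1, 3.8, 23.7]
grip_width: 0.012
grip_force: 19.1
```

Call:
nudge_tcp([
  [0, 0, -0.0005, 0, 0.014],
  [0, 0, -0.001, 0, 0.018],
  [0, 0, -0.002, 0, 0.024],
  [0, 0, -0.004, 0, 0.03],
  [0, 0, -0.008, 0, 0.03],
  [0, 0, -0.02, 0, 0.03],
  [0, 0, -0.05, 0, 0.03],
  [0, 0, -0.1, 0, 0.03],
  [0, 0, -0.15, 0, 0.03],
  [0, 0, -0.2, 0, 0.03],
  [0.06, -0.05, -0.2, 0, 0.03],
  [0.06, -0.1, -0.2, 0, 0.03],
  [0.06, -0.15, -0.2, 0, 0.03],
  [0.06, -0.15, -0.2, 0, 0.03],
  [0.06, -0.15, -0.2, 0, 0.03],
])

```text
time_s: 32.0
position: [0.3757, 0.2908, 0.2671]
tool_rot: [[0.462, 0.887, 0.001], [0.887, -0.462, -0.0], [0.0, 0.001, -1.0]]
force: [0.8, -0.2, 0.0]
grip_width: 0.03
grip_force: 0.0
```

```bash
python3 -c "
from m import *
o=shift();look((.597,.137,.113));pickle.dump(o,open('s3.pkl','wb'))"
```

```text
top shift px [-0.06  0.57] top shift px [0.01 0.59] top shift px [-0.19  0.45] 
  top red [(38, -121)]

  top green [(47, -118), (51, -121)]
scene shift px [-0.48  0.36] scene shift px [ 0.59 -0.14] scene shift px [-0.11 -0.12] 
  scene red [(46, -114), (37, -116), (39, -118)]

  scene green [(50, -116), (48, -122)]
top ell [300.3 203.2] [ 39.9 206.2] 84 bbox [292, 181, 49, 44, 1213] xy [0.6031 0.1881 0.113 ]
scene ell [285.1 219.5] [12.7 31.7] 88 bbox [269, 214, 33, 13, 321] xy [0.6064 0.1249 0.113 ]
tri (array([0.56361226, 0.18446679, 0.15462645]), [np.float64(0.014850230475054646), np.float64(0.014850230475054661)])
```

```bash
python3 -c "
from m import *
o=pickle.load(open('s3.pkl','rb'));S2=pickle.load(open('s2.pkl','rb'))
for lab,D in(('before',S2),('now',o)):
  for n in('top','scene'):
    s=D[n];I=s['img'].astype(float);c=proj(s,[.4836,.1714,.0718]).astype(int)
    W={'red':[],'green':[]}
    for y in range(c[1]-25,c[1]+26):
      for x in range(c[0]-30,c[0]+31):
        d=plane(s,(x,y),.0718)[:2]-([.4836,.1714] if lab=='before' else [.4846,.1714]);r=np.hypot(*d)
        if .034<r<.052:
          R,G,B=I[y,x];a=np.degrees(np.arctan2(d[1],d[0]))
          if R-max(G,B)>35:W['red'].append((R-max(G,B),r,a))
          if G-max(R,B)>20:W['green'].append((G-max(R,B),r,a))
    for k,v in W.items():
      v=np.array(v)
      if len(v): v=v[(v[:,1]>.0)]; print(lab,n,k,len(v),'ang',np.average(v[:,2],weights=v[:,0]).round(1),'r',np.average(v[:,1],weights=v[:,0]).round(4),v[:,2].round().tolist()[:12])
"
```

```text
before top red 3 ang -120.0 r 0.0408 [-121.0, -120.0, -119.0]
before top green 10 ang -5.3 r 0.0421 [-2.0, -6.0, -9.0, -1.0, -5.0, -9.0, -4.0, -9.0, -3.0, -8.0]
before scene red 8 ang -113.8 r 0.041 [-109.0, -111.0, -112.0, -114.0, -115.0, -116.0, -118.0, -119.0]
before scene green 9 ang -6.0 r 0.0449 [-10.0, -4.0, -6.0, -8.0, -11.0, -1.0, -4.0, -6.0, -9.0]
now top red 4 ang -122.2 r 0.0394 [-124.0, -123.0, -121.0, -120.0]
now top green 4 ang -120.5 r 0.0494 [-119.0, -118.0, -123.0, -122.0]
now scene red 5 ang -116.5 r 0.0389 [-114.0, -115.0, -116.0, -118.0, -119.0]
now scene green 5 ang -120.6 r 0.0473 [-116.0, -117.0, -122.0, -123.0, -126.0]
```

The bowl is unchanged in the scene view, the green mark shows on both sides of the pointer at about -120°, and the scale has moved 2 mm or less. I'm handing in.

```bash
python3 -c "
from cell import arm, cams, probe_bus, ticket
print(ticket.finish_job())"
```

```text
the job is handed in; nothing more can be done
None
```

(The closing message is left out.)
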